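# Put the bench tools back in their foam inserts

## Robot

A 6-joint arm with a two-finger parallel gripper is mounted at the origin on the work surface. World frame = base frame: x ahead of the robot, y to its left, z up, the work surface at z = 0. Lengths are in m, angles in degrees, forces in N, time in s.
With the tool pointing down it reaches from about 0.3 to 1 m from the base axis. Payload 5.1 kg.
Tool frame: the origin (TCP) lies on the centre line of the jaws, within the pads' length; the fingertips stand 22 mm ahead of it and the grasp point (between the pads) lies 3 mm ahead of it; z points along the fingers, y is the line along which they close (so a half turn about z gives the same grasp; the last joint's range is limited). The gripper opens to 95 mm and grips with 3 to 60 N. Pads are 20 mm wide; open, the fingers measure 119 mm over their backs; the gripper's body (75 mm by 180 mm) begins 59 mm behind the grasp point.
Start: joints at [-72.685, 7.093, 94.555, -0, 78.352, -4.733], TCP at [0.244, -0.602, 0.237] pointing down, gripper open.
Joint ranges: [-149.61, 149.61], [-58.7, 133.49], [1.44, 155.28], [-77.14, 257.14], [18.33, 153.61], [-166.67, 166.67]. Speed limits (degrees/s): [147.25, 147.25, 180, 180, 180, 180].

## Interface

Orientations are given as a 3x3 rotation matrix whose columns are the frame's x, y, z axes.
In Python, from bench import bot gives the robot as it stands.
- The arm moves only by the shell command python3 -m pendant 'ROWS' [FORCE]. ROWS is JSON, a list of rows, each a list of 3 entries, a list of its own where there are three numbers: the shift along the world's x, y, z each as a share of 40 cm, from -1 to 1, then the turn, a rotation vector about the world's x, y, z each as a share of 180 degrees, from -1 to 1, then the closure, from -1 (fully open) to 1 (shut), so that 0 is half open. In form: [[[x, y, z], [rx, ry, rz], grip], ...]. A call has 1 to 10 rows; each row is the pose to reach, as a shift and turn from the pose commanded when the call began, turning the shorter way round; what a row does not reach only later rows make up. A row lasts 1/12 s, in which the tool goes at most 41.7 mm and 7.16 degrees, less where a joint would pass 70% of its speed; a pose out of reach is approached as far as the arm can. A call with a number of a shift or a turn outside -1 to 1 is refused whole. A call with a gripper value outside its range is refused whole. The fingers move at their own pace and stop on an object; FORCE is the grip in N (left out, the last holds). Time passes only in rows, so rows that repeat a pose let the fingers close. It gives the time, the measured TCP pose, the force, the opening and the grip force at its end, in the units of the state.
- bot.get_state(): the state, without advancing time (a new reading comes with each control period).
- bot.get_image(name): name is "scene" or "side" or "wrist"; returns a dict with "frame" (400x640x3 uint8, blue, green, red), "range_z" (400x640 float32, m along the optical axis (not along the pixel's ray), 0 where there is no reading), "mtx" (3x3 intrinsics, pixels), "pose" (4x4, takes a point from camera to world coordinates). Camera axes: x right, y up, looking along -z (the intrinsics and any distortion apply to the point x, -y, -z); pixel columns grow to the right and rows downward; lengths in m; the calibration is good to about 2 mm. A picture is of the moment at which its call begins.
- bot.close_job(): hands the job in; it is judged then, once.
Trained networks look in the newest picture that a camera, given by its name, has taken for a name from the list of things; names that differ only in an ending like _2 or _b are one class to them, and where a whole thing is asked for, a point or a joint stands for the part that bears it (a point fixed in the world has none). Each returns a list of dicts, best first, with "conf" (0 to 1); they miss things now and then, are a little off and sometimes report something else, mostly with a low value. They report only what shows in the picture. A call takes as long as a camera call.
- bot.look_for(query, camera): "position" ([column, row] in pixels, amid what is visible of it).
The state is a dict: "time_s": time; "joint_pos": joint angles; "joint_velocities": joint speeds; "effort": joint torques, N m; "position": TCP position; "orientation": TCP orientation; "force": force on the tool from outside, world axes, zero at the start; "moment": the same for the moment, N m; "opening": finger opening in m; "grip_force": force on a finger pad.
Only numpy, scipy, OpenCV 4.12 (cv2) and the standard library are available. Lean on these libraries where they do the work, as an engineer would, in place of code of your own. Each camera call takes 0.05 s, during which the arm holds its last target. There are 200 camera calls.

## Task

Clear the welding bench for the next job: put the G-clamp, the engineer's square, the vee block and the wire cup brush back, each into the foam insert cut to its own outline, the way up it lies now and fully down on the floor of its pocket. Set each one down gently rather than letting it fall, let go of it, and leave the drinking flask and the flap disc where they are.

Things in the scene. Friction and masses are not known exactly. Their poses are not given: they have to be found in the camera images.
- clamp: G-clamp lying flat, grey frame, 120 (x) by 76 (y) by 18 mm high, 0.4 kg. Origin: centre of this outline, underside; z up. Spine: bar 14 mm wide, x -20 to 60, centred at y -31; grip it across (along y) near x 12. Arms run to y 22 at x -20 to -6 and 48 to 60. 12 mm screw along x at y 10, x -60 to 34 (6 mm T-bar at x -55, y -18 to 38). Centre of mass x 11, y -10.
- square: Steel engineer's square (L) lying flat, 106 (x) by 72 (y) mm, 0.24 kg. Origin: centre of this outline, underside; z up. Thick stock: x -53 to -31, y -36 to 36, 18 mm high; grip it across its 22 mm (along x) near y -5. Thin blade: y 16 to 36, along x as far as x 53, 2 mm thick, 8 mm above the underside.
- vee_block: Steel vee block, 60 (x) by 40 (y) by 34 mm high, 0.5 kg. A 90 degree vee, 28 mm wide and 14 deep, runs along x in its top; a slot 5 mm deep in each long side from 8 to 14 mm height. Origin: centre of its underside; z up. Grip across the 40 mm (along y), above the slots.
- cup_brush: Wire cup brush for an angle grinder, standing on its wires: 66 mm diameter, 54 mm high, 0.23 kg. Origin: centre of its underside; z up. On top a hexagon nut, 22 mm across flats, from 40 to 54 mm height, one pair of flats facing along x; below it the steel cup, 60 mm diameter at 20 to 31 mm height, 44 at 40.
- clamp_insert: Fixed foam insert, 170 (x) by 124 (y) by 25 mm high, dark top, yellow below. Origin: centre of its underside, below the pocket's middle; pocket floor (yellow) 18 mm up, 7 mm deep. Pocket for the G-clamp, 8 mm larger all round: x -28 to 68, y -46 to 30; neck x -44 to -28, y -5 to 25; T-bar slot x -68 to -44, y -26 to 46 mm. Tool home: its origin 18 mm above this one, axes parallel.
- square_insert: Fixed foam insert, 170 (x) by 124 (y) by 25 mm high, dark top, yellow below. Origin: centre of its underside, below the pocket's middle; pocket floor (yellow) 18 mm up, 7 mm deep. L pocket for the square, 8 mm larger all round: x -61 to -23, y -44 to 44 (stock) and x -23 to 61, y 8 to 44 mm (blade). Tool home: its origin 18 mm above this one, axes parallel.
- vee_insert: Fixed foam insert, 170 (x) by 124 (y) by 25 mm high, dark top, yellow below. Origin: centre of its underside, below the pocket's middle; pocket floor (yellow) 18 mm up, 7 mm deep. Rectangular pocket for the vee block, 76 (x) by 56 (y) mm, either way round. Tool home: its origin 18 mm above this one, axes parallel.
- brush_insert: Fixed foam insert, 170 (x) by 124 (y) by 25 mm high, dark top, yellow below. Origin: centre of its underside, below the pocket's middle; pocket floor (yellow) 18 mm up, 7 mm deep. Round pocket for the cup brush, 82 mm diameter. Brush home: its origin 18 mm above this one, any yaw.
- flask: Black drinking flask standing on the bench, 73 mm diameter, 222 mm high, not part of the job. Origin: centre of its underside.
- flap_disc: Used flap disc lying on the bench, 115 mm diameter, 10 mm thick, not part of the job. Origin: centre of its underside.

How it is judged (in metres and radians):
At the end, for the whole second after the job is handed in: Each tool rests in its own insert: origin within 13 mm sideways of the insert's, underside 14 to 21.5 mm above the insert's underside (pocket floor at 18), upright within 0.12 rad, axes parallel to the insert's within 0.3 rad (brush: any yaw), at rest (horizontal distance between clamp and clamp_insert below 0.013 m and z of clamp in the frame of clamp_insert between 0.014 and 0.0215 m and angle between each of clamp, square, vee_block, cup_brush's own z axis and vertical below 0.12 rad and linear speed of each of clamp, square, vee_block, cup_brush below 0.02 m/s and angular speed of each of clamp, square, vee_block, cup_brush below 0.2 rad/s and angle between the x axis of clamp and the x axis of clamp_insert, either way round below 0.3 rad and horizontal distance between square and square_insert below 0.013 m and z of square in the frame of square_insert between 0.014 and 0.0215 m and angle between the x axis of square and the x axis of square_insert, either way round below 0.3 rad and horizontal distance between vee_block and vee_insert below 0.013 m and z of vee_block in the frame of vee_insert between 0.014 and 0.0215 m and angle between the x axis of vee_block and the x axis of vee_insert, either way round below 0.3 rad and horizontal distance between cup_brush and brush_insert below 0.013 m and z of cup_brush in the frame of brush_insert between 0.014 and 0.0215 m); the robot touches nothing.
It fails at once if a tool is let fall or thrown (moving faster than 0.8 m/s, a fall of over 3 cm, while out of the gripper) ((linear speed of clamp above 0.8 m/s and contact force between the fingers and clamp below 0.05 N) or (linear speed of square above 0.8 m/s and contact force between the fingers and square below 0.05 N) or (linear speed of vee_block above 0.8 m/s and contact force between the fingers and vee_block below 0.05 N) or (linear speed of cup_brush above 0.8 m/s and contact force between the fingers and cup_brush below 0.05 N)).
It fails at once if the flask is shifted by more than 3 cm (distance of flask from where it was at the start of the episode above 0.03 m).
It fails at once if the flap disc is shifted by more than 3 cm (distance of flap_disc from where it was at the start of the episode above 0.03 m).
It also fails if it takes over 96 s, if anything falls off the work surface, if the arm or the gripper's body presses on something with over 40 N, if the wrist force passes 120 N, or if a joint passes its speed limit or range.

## Working session

There is one attempt and no reset: what is moved stays moved. The work goes in short steps, Python scripts to look and compute and a shell command to move; the robot and the scene stay as the last step left them, time stands still between calls to the robot, and variables do not carry over. Pictures are saved under pics/ and viewed, at most 16 in all, crops included, and the job is handed in when it is done.

```bash
mkdir -p pics; ls; cat > h.py <<'E'
import numpy as np, cv2, pickle, os
from bench import bot
def cap(n,tag):
    d=bot.get_image(n); pickle.dump(d,open(f'pics/{tag}.pkl','wb')); cv2.imwrite(f'pics/{tag}.png',d['frame']); return d
def load(tag): return pickle.load(open(f'pics/{tag}.pkl','rb'))
def cloud(d):
    z=d['range_z'];K=d['mtx'];h,w=z.shape
    u,v=np.meshgrid(np.arange(w),np.arange(h))
    p=np.stack([(u-K[0,2])/K[0,0]*z,-(v-K[1,2])/K[1,1]*z,-z],-1)
    P=d['pose']; W=p@P[:3,:3].T+P[:3,3]; W[z<=0]=np.nan; return W
E
python3 - <<'E'
from h import *
T='clamp square vee_block cup_brush clamp_insert square_insert vee_insert brush_insert flask flap_disc'.split()
for c in ('scene','side'):
    d=cap(c,c+'0');W=cloud(d)
    print(c,d['pose'][:3,3].round(2))
    for t in T:
        for r in bot.look_for(t,c)[:2]:
            x,y=map(int,np.round(r['position']));print(t,r['conf'],x,y,W[y,x].round(3))
s=bot.get_state();print(s)
E
```

```text
pics
scene [ 1.4  -0.57  0.99]
clamp 0.69 336 186 [0.465 0.114 0.001]
square 0.54 226 209 [ 0.368 -0.296 -0.003]
vee_block 0.78 364 163 [0.428 0.271 0.026]
cup_brush 0.63 287 202 [ 0.486 -0.11   0.039]
clamp_insert 0.7 252 251 [ 0.609 -0.303  0.016]
clamp_insert 0.65 287 201 [ 0.483 -0.108  0.04 ]
square_insert 0.73 396 189 [0.618 0.279 0.028]
vee_insert 0.73 365 220 [0.682 0.089 0.018]
vee_insert 0.17 224 208 [ 0.375 -0.304  0.012]
brush_insert 0.65 317 239 [ 0.669 -0.097  0.014]
flask 0.57 405 127 [0.415 0.477 0.123]
flap_disc 0.97 181 267 [ 0.549 -0.514  0.007]
flap_disc 0.34 250 250 [ 0.604 -0.307  0.018]
side [-0.23  0.84  1.17]
clamp 0.54 308 227 [ 0.483  0.096 -0.002]
square 0.5 386 184 [ 0.404 -0.277  0.01 ]
vee_block 0.79 290 270 [0.377 0.292 0.032]
cup_brush 0.58 346 201 [ 0.449 -0.078  0.028]
clamp_insert 0.79 353 160 [ 0.591 -0.295  0.018]
square_insert 0.58 247 239 [0.584 0.298 0.024]
vee_insert 0.72 272 201 [0.659 0.109 0.022]
vee_insert 0.35 249 239 [0.577 0.295 0.028]
brush_insert 0.64 310 177 [ 0.651 -0.092  0.018]
flask 0.92 239 290 [0.357 0.501 0.173]
flask 0.16 35
[... 183 characters left out ...]
    7.83502966e+01, -4.73351164e+00]), 'joint_velocities': array([ 0.04179482,  0.09145415, -0.07994194, -0.01694741, -0.00258226,
       -0.05242491]), 'effort': array([-2.21553216e-05, -4.17594552e+01, -3.60231471e+01,  7.75121455e-02,
        4.29416669e-02, -3.57166947e-06]), 'position': array([ 0.24396088, -0.60246469,  0.2366529 ]), 'orientation': array([[ 9.26866617e-01,  3.75390828e-01, -1.97415026e-06],
       [ 3.75390827e-01, -9.26866617e-01, -1.60808860e-05],
       [-7.86639108e-06,  1.41637585e-05, -1.00000000e+00]]), 'force': array([-0.29924081,  0.68151734,  0.44870611]), 'moment': array([0.03102037, 0.00197422, 0.01192961]), 'grip_force': 0.0, 'opening': 0.09527170563612883}
```

```bash
python3 - <<'E'
from h import *
a=load('scene0')['frame'][100:320,150:450];b=load('side0')['frame'][110:320,200:450]
cv2.imwrite('pics/a.png',cv2.resize(a,(800,587),interpolation=cv2.INTER_CUBIC));cv2.imwrite('pics/b.png',cv2.resize(b,(700,588),interpolation=cv2.INTER_CUBIC))
E
```

```text
(no output)
```

View pics/a.png

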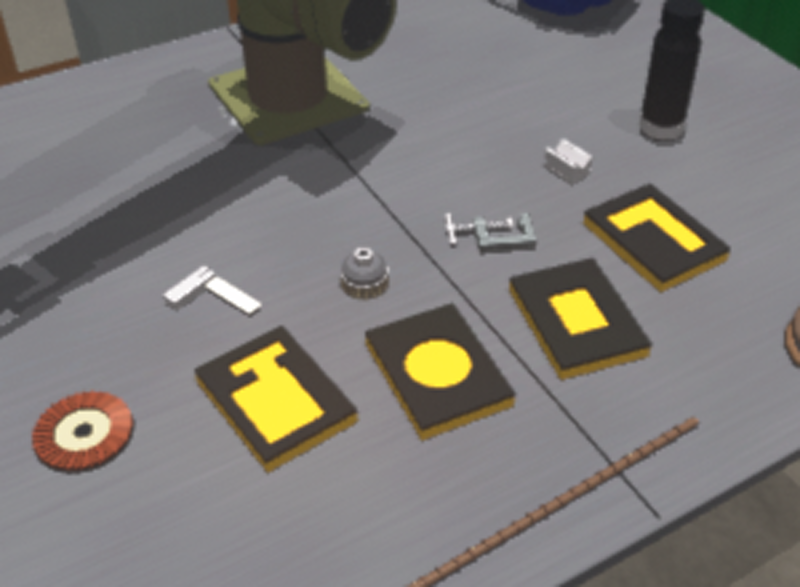

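View pics/b.png

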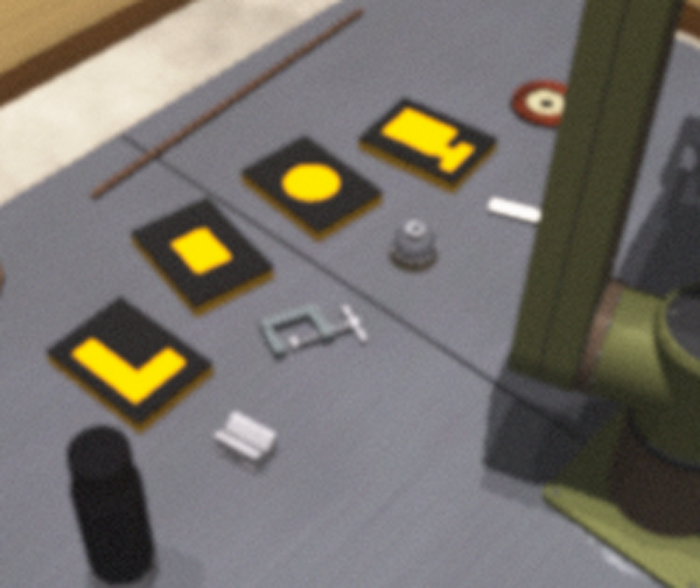

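```bash
python3 -m pendant '[[[0.6,0.75,0.4],[0,0,0],-1],[[0.6,0.75,0.4],[0,0,0],-1],[[0.6,0.75,0.4],[0,0,0],-1],[[0.6,0.75,0.4],[0,0,0],-1],[[0.6,0.75,0.4],[0,0,0],-1],[[0.6,0.75,0.4],[0,0,0],-1],[[0.6,0.75,0.4],[0,0,0],-1],[[0.6,0.75,0.4],[0,0,0],-1],[[0.6,0.75,0.4],[0,0,0],-1],[[0.6,0.75,0.4],[0,0,0],-1]]'
python3 - <<'E'
from h import *
import time
d=cap('wrist','w1');W=cloud(d);print(d['pose'].round(3),W[200,320],bot.get_state()['position'],np.nanmin(W.reshape(-1,3),0),np.nanmax(W.reshape(-1,3),0), abs(bot.get_state()['joint_velocities']).max())
E
```

```text
time_s: 1.93
position: [0.4848, -0.3007, 0.3978]
orientation: [[0.927, 0.375, 0.001], [0.375, -0.927, -0.0], [0.0, 0.001, -1.0]]
force: [0.8, -0.8, -1.0]
opening: 0.095
grip_force: 0.0
[[ 0.375  0.886  0.272  0.562]
 [-0.927  0.359  0.111 -0.27 ]
 [ 0.001 -0.293  0.956  0.547]
 [ 0.     0.     0.     1.   ]] [ 0.40692077 -0.32509752 -0.00048491] [ 0.48891219 -0.29639807  0.4018656 ] [-0.03118886 -1.78247474 -0.75599812] [0.86457855 0.2198886  0.4981792 ] 8.352988307671401
```

View pics/w1.png

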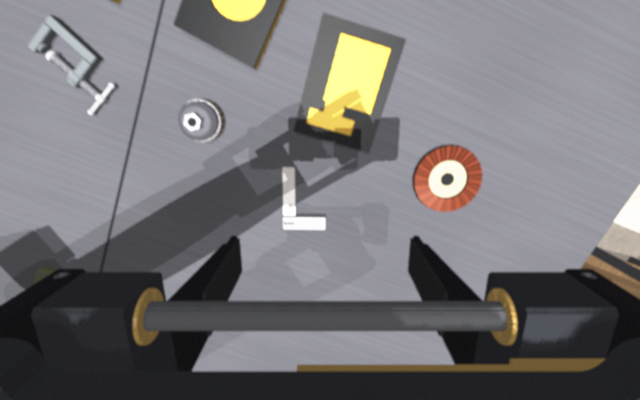

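```bash
python3 -m pendant '[[[0,1,0],[0,0,0],-1],[[0,1,0],[0,0,0],-1],[[0,1,0],[0,0,0],-1],[[0,1,0],[0,0,0],-1],[[0,1,0],[0,0,0],-1],[[0,1,0],[0,0,0],-1],[[0,1,0],[0,0,0],-1],[[0,1,0],[0,0,0],-1],[[0,1,0],[0,0,0],-1],[[0,1,0],[0,0,0],-1]]'
python3 -m pendant '[[[0,0,0],[0,0,0],-1],[[0,0,0],[0,0,0],-1]]'
cat >> h.py <<'E'
RES=0.0005
def ortho(d,h,x0,x1,y0,y1):
    # rows: x decreasing (up = +x), cols: y decreasing (left=+y); plane z=h
    xs=np.arange(x1,x0,-RES); ys=np.arange(y1,y0,-RES)
    X,Y=np.meshgrid(xs,ys,indexing='ij'); P=np.stack([X,Y,np.full_like(X,h)],-1)
    M=d['pose']; c=(P-M[:3,3])@M[:3,:3]; K=d['mtx']
    u=(K[0,0]*c[...,0]/-c[...,2]+K[0,2]).astype('f4'); v=(K[1,1]*c[...,1]/c[...,2]+K[1,2]).astype('f4')
    return cv2.remap(d['frame'],u,v,cv2.INTER_LINEAR)
E
python3 - <<'E'
from h import *
d=cap('wrist','w2');print(d['pose'].round(3),bot.get_state()['position'])
E
```

```text
time_s: 2.82
position: [0.4833, 0.1007, 0.3969]
orientation: [[0.926, 0.378, 0.001], [0.378, -0.926, 0.001], [0.001, -0.001, -1.0]]
force: [0.6, -0.0, 0.0]
opening: 0.0946
grip_force: 0.0
time_s: 2.98
position: [0.4838, 0.0983, 0.3966]
orientation: [[0.926, 0.378, -0.0], [0.378, -0.926, -0.001], [-0.0, 0.0, -1.0]]
force: [-1.0, 0.2, -0.2]
opening: 0.0951
grip_force: 0.0
[[ 0.378  0.885  0.272  0.561]
 [-0.926  0.361  0.112  0.129]
 [ 0.001 -0.294  0.956  0.546]
 [ 0.     0.     0.     1.   ]] [0.48390187 0.09736688 0.39661342]
```

View pics/w2.png

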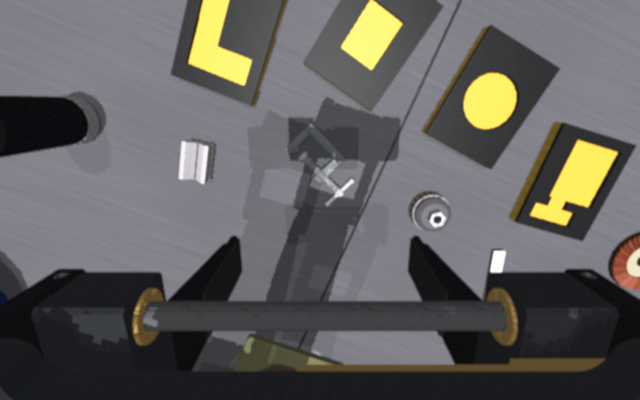

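```bash
cat >> h.py <<'E'
from scipy.optimize import minimize
def box(x0,x1,y0,y1,z0,z1): return (np.array([[x,y] for x in(x0,x1) for y in(y0,y1)],float),z0,z1)
def circ(r): 
    t=np.arange(0,2*np.pi,.1); return np.c_[r*np.cos(t),r*np.sin(t)]
def proj(d,P):
    M=d['pose']; c=(P-M[:3,3])@M[:3,:3]; K=d['mtx']
    return np.c_[K[0,0]*c[:,0]/-c[:,2]+K[0,2],K[1,1]*c[:,1]/c[:,2]+K[1,2]]
MOD={'clamp':[box(-20,60,-38,-24,0,18),box(-20,-6,-38,22,0,18),box(48,60,-38,22,0,18),box(-60,34,4,16,3,15),box(-58,-52,-18,38,6,12)],
 'square':[box(-53,-31,-36,36,0,18),box(-53,53,16,36,8,10)],
 'vee_block':[box(-30,30,-20,20,0,34)],
 'cup_brush':[(circ(33),0,10),(circ(30),20,31),(circ(22),39,40),(circ(12),40,54)]}
POC={'clamp_insert':[(-28,68,-46,30),(-44,-28,-5,25),(-68,-44,-26,46)],'square_insert':[(-61,-23,-44,44),(-61,61,8,44)],
 'vee_insert':[(-38,38,-28,28)],'brush_insert':None}
S=3 # supersample
def hull(img,d,P):
    uv=proj(d,P)*S
    cv2.fillConvexPoly(img,cv2.convexHull(np.round(uv*8).astype(np.int32)),1,shift=3)
def tf(p,xy,z): 
    c,s=np.cos(p[2]),np.sin(p[2]); q=xy/1000@np.array([[c,s],[-s,c]])+p[:2]
    return np.c_[q,np.full(len(q),z/1000)]
def render(d,name,p,base=0):
    img=np.zeros((400*S,640*S),np.uint8)
    if name in MOD:
        for xy,z0,z1 in MOD[name]: hull(img,d,np.r_[tf(p,xy,z0+base),tf(p,xy,z1+base)])
        return img
    out=[]
    for z in (18,25):
        im=np.zeros_like(img)
        for r in (POC[name] or [None]): hull(im,d,tf(p,box(*r,0,0)[0] if r else circ(41),z))
        out.append(im)
    return out[0]&out[1]
def ymask(d):
    h=cv2.cvtColor(d['frame'],cv2.COLOR_BGR2HSV); return cv2.inRange(h,(20,150,90),(38,255,255))//255
def fit(d,name,mask,p0,base=0,yaws=(0,),half=90):
    c=proj(d,np.array([[p0[0],p0[1],.01]]))[0].astype(int)
    big=cv2.resize(mask.astype('f4'),None,fx=S,fy=S,interpolation=cv2.INTER_LINEAR)
    x0,x1,y0,y1=[max(0,k)*S for k in (c[0]-half,c[0]+half,c[1]-half,c[1]+half)]
    b=cv2.GaussianBlur(big[y0:y1,x0:x1],(0,0),3); best=None
    def cost(q):
        p=np.array([q[0],q[1],q[2]*5]); r=cv2.GaussianBlur(render(d,name,p,base)[y0:y1,x0:x1].astype('f4'),(0,0),3)
        return ((r-b)**2).sum()/b.sum()
    for y in yaws:
        q0=np.array([p0[0],p0[1],y/5])
        r=minimize(cost,q0,method='Nelder-Mead',options=dict(initial_simplex=[q0,q0+[.015,0,0],q0+[0,.015,0],q0+[0,0,.04]],xatol=1e-4,fatol=1e-4,maxiter=150))
        if best is None or r.fun<best[1]: best=(r.x*[1,1,5],r.fun)
    return best
E
python3 - <<'E'
from h import *
Y=np.radians(np.arange(-180,180,45))
w1,w2=load('w1'),load('w2')
G={'clamp_insert':(.6,-.3),'square_insert':(.6,.29),'vee_insert':(.67,.1),'brush_insert':(.66,-.095)}
for n,g in G.items():
    for d,t in((w1,'w1'),(w2,'w2')):
        if (n,t) in(('square_insert','w1'),('vee_insert','w1'),('brush_insert','w1')): continue
        p,f=fit(d,n,ymask(d),g,yaws=(0,) if n[0]=='b' else Y,half=70); print(n,t,p[:2].round(4),np.degrees(p[2]).round(1),round(f,3))
for d in(w1,w2):
    W=cloud(d); z=W[...,2]; print(np.nanstd(z[150:200,270:300]), np.nanmedian(z[20:120,250:280]))
    h=np.clip(np.nan_to_num(z)*4000,0,255).astype('u1'); cv2.imwrite('pics/h%d.png'%(d is w2),h)
a=cv2.imread('pics/h0.png')[:260];b=cv2.imread('pics/h1.png')[:260]
cv2.imwrite('pics/hh.png',np.vstack([a,b]))
E
```

```text
clamp_insert w1 [ 0.4092 -0.3209] -87.3 0.842
clamp_insert w2 [ 0.5928 -0.2974] 6.5 0.142
square_insert w2 [0.735 0.365] -214.4 0.418
vee_insert w2 [0.8117 0.06  ] -205.5 0.38
brush_insert w2 [ 0.6555 -0.106 ] 10.6 0.187
0.0044439623537023305 0.001835253586824348
0.002974833259685337 0.0036348588105452606
```

View pics/hh.png

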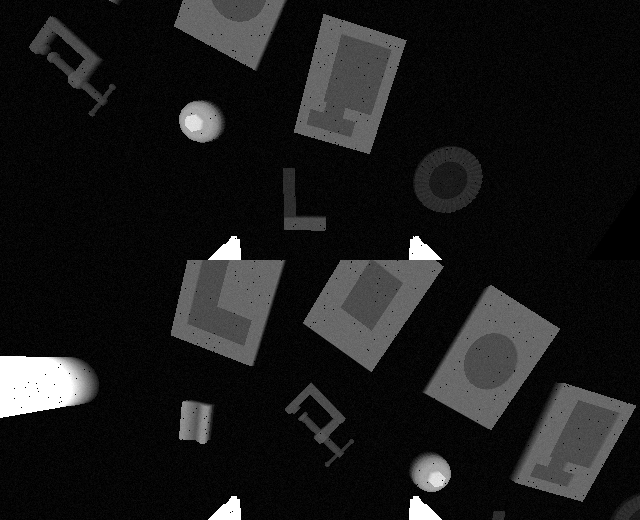

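```bash
python3 -m pendant '[[[0.25,0.2,0],[0,0,0],-1],[[0.25,0.2,0],[0,0,0],-1],[[0.25,0.2,0],[0,0,0],-1],[[0.25,0.2,0],[0,0,0],-1],[[0.25,0.2,0],[0,0,0],-1],[[0.25,0.2,0],[0,0,0],-1],[[0.25,0.2,0],[0,0,0],-1]]' >/dev/null
cat >> h.py <<'E'
def omask(d,name,g,r=.09):
    W=cloud(d); z=W[...,2]; near=np.hypot(W[...,0]-g[0],W[...,1]-g[1])<r
    if name in MOD: m=(z>.0045)&near
    else: m=(ymask(d)>0)&(z<.0225)&(z>.012)&near
    m=cv2.morphologyEx(m.astype(np.uint8),cv2.MORPH_CLOSE,np.ones((3,3),np.uint8))
    n,l,st,_=cv2.connectedComponentsWithStats(m)
    k=1+np.argmax(st[1:,4]); m=(l==k).astype(np.uint8)
    return m,np.nanmean(W[m>0],0)
def locate(d,name,g,yaws=None,r=.09,base=0):
    m,c=omask(d,name,g,r)
    if yaws is None: yaws=(0,) if 'brush' in name else np.radians(np.arange(-180,180,45))
    if name in('vee_block','vee_insert'): yaws=np.radians([-60,-30,0,30,60,90])
    p,f=fit(d,name,m,c[:2],yaws=yaws,base=base,half=90); p[2]=(p[2]+np.pi)%(2*np.pi)-np.pi
    return p,f,int(m.sum())
E
python3 - <<'E'
from h import *
w1,w2,w3=load('w1'),load('w2'),cap('wrist','w3'); print(bot.get_state()['position'])
G={'clamp_insert':(.6,-.3),'square_insert':(.6,.29),'vee_insert':(.67,.1),'brush_insert':(.66,-.095),'clamp':(.475,.105),'square':(.39,-.29),'vee_block':(.4,.28),'cup_brush':(.465,-.095)}
for n,g in G.items():
    for t,d in(('w1',w1),('w2',w2),('w3',w3)):
        uv=proj(d,np.array([[*g,.01]]))[0]
        if not(25<uv[0]<615 and 10<uv[1]<260): continue
        p,f,k=locate(d,n,g); print(n,t,p[:2].round(4),np.degrees(p[2]).round(1),round(f,3),k,uv.astype(int))
E
```

```text
[0.58354653 0.17604966 0.39782068]
clamp_insert w1 [ 0.5082 -0.3066] 32.4 2.777 964 [351  84]
clamp_insert w2 [ 0.5921 -0.2984] 6.6 0.003 3290 [571 179]
clamp_insert w3 [ 0.6413 -0.5062] -80.7 0.488 229 [576 245]
square_insert w2 [0.6614 0.4084] 133.1 0.508 234 [232  31]
square_insert w3 [0.2347 0.3453] -171.1 0.343 86 [260 117]
vee_insert w2 [0.7564 0.1015] -82.9 0.407 64 [370  36]
vee_insert w3 [0.6526 0.096 ] -100.8 0.643 958 [388 121]
brush_insert w2 [ 0.6549 -0.1066] 8.8 0.071 2111 [482  95]
brush_insert w3 [ 0.6193 -0.0561] 6.2 8.771 188 [492 172]
clamp w1 [0.4641 0.0969] 66.8 0.039 2499 [70 58]
clamp w2 [0.5055 0.1098] -180.0 inf 65213 [317 157]
clamp w3 [0.4633 0.0956] 66.5 0.024 1381 [338 227]
square w1 [ 0.4646 -0.257 ] -180.0 inf 1201 [297 203]
vee_block w2 [0.3965 0.2841] 10.5 0.011 1272 [201 159]
vee_block w3 [0.3966 0.286 ] 1.4 0.216 847 [229 229]
cup_brush w1 [ 0.461  -0.1042] 3.8 0.007 1568 [198 116]
cup_brush w2 [ 0.4608 -0.106 ] 16.6 0.008 1299 [424 206]h.py:59: RuntimeWarning: divide by zero encountered in scalar divide
  return ((r-b)**2).sum()/b.sum()
  np.max(np.abs(fsim[0] - fsim[1:])) <= fatol):
```

View pics/w3.png

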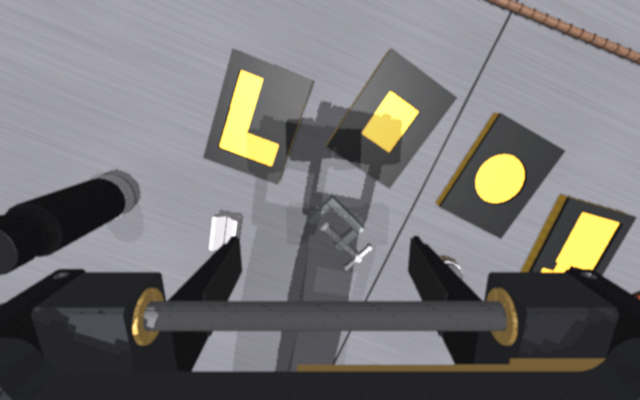

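```bash
sed -i 's/(20,150,90),(38/(17,130,45),(38/; s/m=(z>.0045)&near/m=(z>.0045)\&(z<.08)\&near/; s/np.nanmean(W\[m>0\],0)/np.nanmedian(W[m>0],0)/' h.py
cat > loc.py <<'E'
from h import *
w1,w2,w3=load('w1'),load('w2'),load('w3')
G={'clamp_insert':(.59,-.3),'square_insert':(.6,.29),'vee_insert':(.65,.096),'brush_insert':(.655,-.106),'clamp':(.475,.105),'square':(.39,-.29),'vee_block':(.397,.284),'cup_brush':(.461,-.105)}
for n,g in G.items():
    for t,d in(('w1',w1),('w2',w2),('w3',w3)):
        uv=proj(d,np.array([[*g,.01]]))[0]
        if not(25<uv[0]<615 and 50<uv[1]<230): continue
        p,f,k=locate(d,n,g,r=.08 if n=='clamp' else .09); print(n,t,p[:2].round(4),np.degrees(p[2]).round(1),round(f,3),k,uv.astype(int))
E
python3 loc.py 2>/dev/null
```

```text
clamp_insert w1 [ 0.5345 -0.2904] -29.2 1.719 1405 [348  90]
clamp_insert w2 [ 0.5923 -0.2986] 6.6 0.006 3322 [568 185]
square_insert w3 [0.5106 0.284 ] -169.6 1.696 869 [260 117]
vee_insert w2 [0.7241 0.097 ] -0.4 0.669 883 [367  51]
vee_insert w3 [0.6544 0.0972] 84.3 0.489 1086 [385 134]
brush_insert w2 [ 0.6547 -0.1056] 5.9 0.002 2325 [487 101]
brush_insert w3 [ 0.6541 -0.1063] 3.8 0.003 1878 [497 177]
clamp w1 [0.4643 0.0971] 67.0 0.038 2483 [70 58]
clamp w2 [0.4641 0.0958] 66.7 0.02 1498 [317 157]
clamp w3 [0.4635 0.0957] 67.0 0.023 1374 [338 227]
square w1 [ 0.4009 -0.2999] 21.5 0.011 1181 [297 203]
vee_block w2 [0.3967 0.2841] 10.3 0.011 1272 [198 160]
cup_brush w1 [ 0.461  -0.1041] 8.4 0.007 1568 [203 121]
cup_brush w2 [ 0.4609 -0.106 ] 19.5 0.007 1299 [428 211]
```

```bash
sed -i 's/m=(ymask(d)>0)&(z<.0225)&(z>.012)&near/m=(z<.0216)\&(z>.0145)\&near/' h.py
sed -i "s/^for n,g in.*/&\n    if n not in('clamp_insert','square_insert','vee_insert','brush_insert'): continue/" loc.py
python3 loc.py 2>/dev/null
```

```text
clamp_insert w1 [ 0.5924 -0.2962] 6.2 0.001 4467 [348  90]
clamp_insert w2 [ 0.5921 -0.2985] 6.2 0.005 3303 [568 185]
square_insert w3 [0.5943 0.2931] 1.3 0.001 2660 [260 117]
vee_insert w2 [0.6695 0.1   ] -11.8 0.001 2250 [367  51]
vee_insert w3 [0.6689 0.0996] -11.8 0.0 1799 [385 134]
brush_insert w2 [ 0.6548 -0.1057] 7.4 0.002 2315 [487 101]
brush_insert w3 [ 0.654  -0.1061] -1.9 0.002 1860 [497 177]
```

```bash
python3 -m pendant '[[[-0.467,0.265,-0.69],[0,0,-0.065],-1],[[-0.467,0.265,-0.69],[0,0,-0.065],-1],[[-0.467,0.265,-0.69],[0,0,-0.065],-1],[[-0.467,0.265,-0.69],[0,0,-0.065],-1],[[-0.467,0.265,-0.69],[0,0,-0.065],-1],[[-0.467,0.265,-0.69],[0,0,-0.065],-1],[[-0.467,0.265,-0.69],[0,0,-0.065],-1],[[-0.467,0.265,-0.69],[0,0,-0.065],-1],[[-0.467,0.265,-0.69],[0,0,-0.065],-1],[[-0.467,0.265,-0.69],[0,0,-0.065],-1]]'; python3 -m pendant '[[[0,0,0],[0,0,0],-1],[[0,0,0],[0,0,0],-1]]'
python3 - <<'E'
from h import *
d=cap('wrist','w4'); p,f,k=locate(d,'vee_block',(.397,.284)); print(p[:2],np.degrees(p[2]),f)
m,_=omask(load('w1'),'cup_brush',(.461,-.105)); 
for t in('w1','w2'):
    W=cloud(load(t)); q=(W[...,2]>.05)&(W[...,2]<.058)&(np.hypot(W[...,0]-.461,W[...,1]+.105)<.03)
    P=W[q][:,:2]; r=cv2.minAreaRect((P*1000).astype('f4')); c=P.mean(0)
    # hex support width vs angle
    a=np.radians(np.arange(0,180,5)); print(t,c,r,len(P),[(int(np.degrees(x)),round(float(np.ptp(P@[np.cos(x),np.sin(x)]))*1000,1)) for x in a])
E
```

```text
time_s: 4.5
position: [0.3935, 0.2823, 0.1175]
orientation: [[0.983, 0.181, -0.005], [0.181, -0.983, -0.003], [-0.006, 0.002, -1.0]]
force: [0.7, -0.5, 0.0]
opening: 0.0947
grip_force: 0.0
time_s: 4.67
position: [0.3998, 0.2839, 0.1238]
orientation: [[0.984, 0.179, 0.005], [0.179, -0.984, 0.002], [0.005, -0.001, -1.0]]
force: [0.4, 0.2, 0.8]
opening: 0.0947
grip_force: 0.0
[0.39707619 0.2837295 ] 10.384893801308284 0.02381785959005356
w1 [ 0.46228949 -0.10507182] ((461.916259765625, -104.93124389648438), (23.740741729736328, 21.400632858276367), 63.612022399902344) 221 [(0, 24.0), (5, 24.0), (10, 23.8), (14, 23.4), (20, 22.9), (25, 22.5), (29, 22.2), (35, 21.8), (40, 22.4), (45, 23.0), (50, 23.4), (55, 23.7), (59, 23.8), (65, 23.7), (70, 23.6), (75, 23.4), (80, 23.2), (85, 22.9), (90, 22.7), (95, 22.5), (100, 22.2), (105, 22.7), (110, 23.0), (115, 23.2), (119, 23.3), (125, 23.5), (130, 23.4), (135, 23.1), (140, 22.8), (145, 22.3), (150, 21.7), (155, 21.6), (160, 22.3), (165, 23.0), (170, 23.5), (175, 23.8)]
w2 [ 0.46225766 -0.10299714] ((462.62335205078125, -103.9739990234375), (23.319486618041992, 22.990205764770508), 7.130976676940918) 179 [(0, 23.2), (5, 23.3), (10, 23.3), (14, 23.2), (20, 23.3), (25, 23.2), (29, 22.9), (35, 23.1), (40, 23.8), (45, 24.5), (50, 25.2), (55, 25.7), (59, 26.0), (65, 26.2), (70, 26.1), (75, 25.8), (80, 25.4), (85, 24.7), (90, 23.9), (95, 23.1), (100, 23.4), (105, 24.0), (110, 24.4), (115, 24.9), (119, 25.1), (125, 25.2), (130, 25.1), (135, 24.8), (140, 24.2), (145, 23.6), (150, 22.7), (155, 21.7), (160, 21.1), (165, 21.8), (170, 22.5), (175, 22.9)]
```

View pics/w4.png

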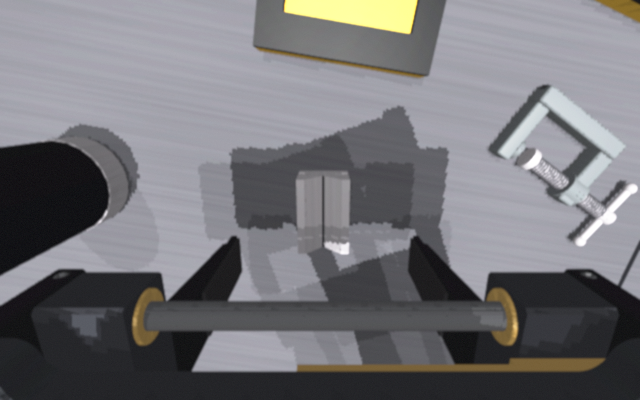

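```bash
python3 -m pendant '[[[0,0,-0.07],[0,0,0],-1],[[0,0,-0.14],[0,0,0],-1],[[0,0,-0.19],[0,0,0],-1],[[0,0,-0.205],[0,0,0],-1],[[0,0,-0.205],[0,0,0],0.5],[[0,0,-0.205],[0,0,0],1],[[0,0,-0.205],[0,0,0],1],[[0,0,-0.205],[0,0,0],1],[[0,0,-0.205],[0,0,0],1],[[0,0,-0.205],[0,0,0],1]]' 40
python3 -m pendant '[[[0,0,0],[0,0,0],1],[[0,0,0],[0,0,0],1],[[0,0,0.03],[0,0,0],1],[[0,0,0.08],[0,0,0],1],[[0,0,0.15],[0,0,0],1],[[0,0,0.2],[0,0,0],1]]'
```

```text
time_s: 5.55
position: [0.3978, 0.2839, 0.0397]
orientation: [[0.984, 0.18, 0.002], [0.18, -0.984, 0.001], [0.002, -0.001, -1.0]]
force: [-0.2, 0.7, 0.7]
opening: 0.0604
grip_force: 0.0
time_s: 6.05
position: [0.3965, 0.2832, 0.1196]
orientation: [[0.984, 0.18, -0.001], [0.18, -0.984, -0.001], [-0.001, 0.0, -1.0]]
force: [0.6, 1.0, -4.9]
opening: 0.0394
grip_force: 39.9
```

```bash
python3 -m pendant '[[[0,0,-0.06],[0,0,0],1],[[0,0,-0.12],[0,0,0],1],[[0,0,-0.145],[0,0,0],1],[[0,0,-0.155],[0,0,0],1],[[0,0,-0.155],[0,0,0],1]]'|grep -E 'pos|force'
for i in 1 2 3; do echo; done; python3 -m pendant '[[[0,0,-0.008],[0,0,0],1],[[0,0,-0.015],[0,0,0],1],[[0,0,-0.015],[0,0,0],1]]'|grep -E 'pos|force'
```

```text
position: [0.3956, 0.2827, 0.0549]
force: [0.5, -0.4, -5.6]
grip_force: 39.9



position: [0.3974, 0.2837, 0.051]
force: [-0.2, 0.4, -4.6]
grip_force: 39.9
```

```bash
python3 -m pendant '[[[0,0,-0.005],[0,0,0],1],[[0,0,-0.01],[0,0,0],1],[[0,0,-0.01],[0,0,0],1]]'|grep -E 'pos|force'
python3 -m pendant '[[[0,0,-0.003],[0,0,0],1],[[0,0,-0.006],[0,0,0],1],[[0,0,-0.006],[0,0,0],1]]'|grep -E 'pos|force'
```

```text
position: [0.3981, 0.2841, 0.0498]
force: [-7.4, -2.3, 12.0]
grip_force: 39.9
position: [0.399, 0.2848, 0.0494]
force: [-8.9, -4.1, 21.0]
grip_force: 39.9
```

```bash
python3 -m pendant '[[[0,0,0],[0,0,0],0.0],[[0,0,0],[0,0,0],0.0],[[0,0,0],[0,0,0],0],[[0,0,-0.008],[0,0,0],0],[[0,0,-0.015],[0,0,0],0],[[0,0,-0.015],[0,0,0],1],[[0,0,-0.015],[0,0,0],1],[[0,0,-0.015],[0,0,0],1],[[0,0,-0.015],[0,0,0],1],[[0,0,-0.015],[0,0,0],1]]'|grep -E 'pos|force|open'
python3 -m pendant '[[[0,0,0],[0,0,0],1],[[0,0,0],[0,0,0],1]]'|grep -E 'pos|force|open'
```

```text
position: [0.3965, 0.2831, 0.0374]
force: [-0.4, 0.8, -4.3]
opening: 0.0394
grip_force: 40.0
position: [0.3966, 0.2831, 0.0376]
force: [0.1, -0.5, -5.5]
opening: 0.0396
grip_force: 40.0
```

```bash
python3 -m pendant '[[[0,0,0.05],[0,0,0],1],[[0,0,0.15],[0,0,0],1],[[0,0,0.25],[0,0,0],1],[[0,0,0.25],[0,0,0],1],[[0,0,0.25],[0,0,0],1]]'|grep -E 'pos|force|open'
cat > chk.py <<'E'
from h import *
import sys
d=cap('wrist',sys.argv[1]); s=bot.get_state(); W=cloud(d); R=s['orientation']; L=(W-s['position'])@R
q=(abs(L[...,0])<.07)&(abs(L[...,1])<.019)&(L[...,2]>-.01)&(L[...,2]<.06)&(np.arange(640)[None]>235)&(np.arange(640)[None]<415)
z=L[q]; print(s['position'],len(z)); print(np.histogram(z[:,2],bins=np.arange(-.01,.062,.004)))
print(np.percentile(z[:,0],[1,99]))
E
python3 chk.py w5
```

```text
position: [0.399, 0.2845, 0.1414]
force: [-0.2, -0.3, -6.1]
opening: 0.0396
grip_force: 40.0
[0.39719035 0.28348128 0.13849423] 8485
(array([   0,   31, 2995, 1726, 1683, 1388,  164,  110,  142,  124,  122,
          0,    0,    0,    0,    0,    0]), array([-0.01 , -0.006, -0.002,  0.002,  0.006,  0.01 ,  0.014,  0.018,
        0.022,  0.026,  0.03 ,  0.034,  0.038,  0.042,  0.046,  0.05 ,
        0.054,  0.058]))
[-0.01988983  0.03780625]
```

View pics/w5.png

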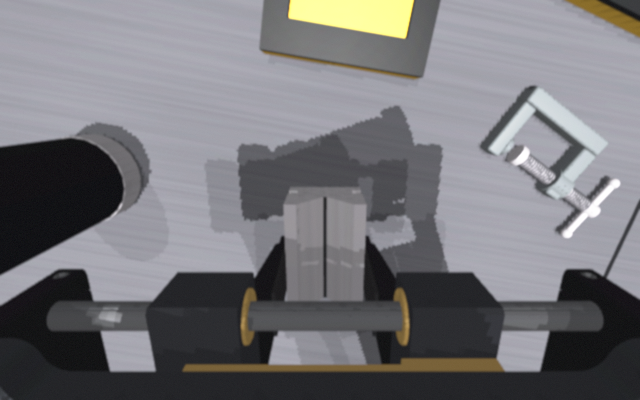

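```bash
cat > chk2.py <<'E'
from h import *
import sys
d=load(sys.argv[1]); s=bot.get_state(); W=cloud(d); L=(W-s['position'])@s['orientation']
q=(abs(L[...,0])<.07)&(abs(L[...,1])<.019)&(L[...,2]>-.01)&(L[...,2]<.06)&(np.arange(640)[None]>235)&(np.arange(640)[None]<415)
z=L[q]
for y0 in(-.019,.015):
    e=z[(z[:,1]>y0)&(z[:,1]<y0+.004)]; 
    for a in np.arange(-.02,.045,.004):
        t=e[(e[:,0]>a)&(e[:,0]<a+.004),2]
        if len(t): print(y0,round(a,3),len(t),np.percentile(t,[2,50,98]).round(4))
E
python3 chk2.py w5
```

```text
-0.019 -0.02 1 [0.001 0.001 0.001]
-0.019 -0.016 45 [-0.0015 -0.0004  0.0006]
-0.019 -0.012 54 [-0.002  -0.0006  0.0004]
-0.019 -0.008 54 [-0.0018 -0.0007  0.0007]
-0.019 -0.004 50 [-0.002  -0.0005  0.0011]
-0.019 0.0 54 [-0.0019 -0.0007  0.0001]
-0.019 0.004 56 [-0.002  -0.0005  0.0005]
-0.019 0.008 57 [-0.0021 -0.0008  0.0008]
-0.019 0.012 55 [-0.0019 -0.0008  0.0002]
-0.019 0.016 59 [-0.002  -0.0007  0.0002]
-0.019 0.02 59 [-0.0018 -0.0009 -0.0001]
-0.019 0.024 63 [-0.0019 -0.0008  0.0001]
-0.019 0.028 65 [-0.0021 -0.0009  0.0003]
-0.019 0.032 67 [-0.002  -0.0007  0.0261]
-0.019 0.036 156 [-0.0016  0.0114  0.0323]
0.015 -0.02 1 [0.0006 0.0006 0.0006]
0.015 -0.016 46 [-0.0012 -0.0004  0.0008]
0.015 -0.012 51 [-0.0017 -0.0006  0.0005]
0.015 -0.008 55 [-0.002  -0.0005  0.0005]
0.015 -0.004 52 [-0.0018 -0.0005  0.0004]
0.015 0.0 55 [-0.0016 -0.0006  0.0003]
0.015 0.004 54 [-0.0016 -0.0006  0.0004]
0.015 0.008 56 [-0.002  -0.0006  0.0003]
0.015 0.012 60 [-0.0018 -0.0007  0.0003]
0.015 0.016 56 [-0.0017 -0.0007  0.0001]
0.015 0.02 59 [-0.0015 -0.0007  0.0003]
0.015 0.024 61 [-0.0018 -0.0008  0.0002]
0.015 0.028 63 [-0.0018 -0.0007  0.0003]
0.015 0.032 67 [-0.0016 -0.0008  0.0003]
0.015 0.036 156 [-0.0013  0.0114  0.0323]
```

```bash
python3 -m pendant '[[[0.08,-0.055,0],[0,0,-0.015],1],[[0.66,-0.457,0],[0,0,-0.123],1],[[0.66,-0.457,0],[0,0,-0.123],1],[[0.66,-0.457,0],[0,0,-0.123],1],[[0.66,-0.457,0],[0,0,-0.123],1],[[0.66,-0.457,0],[0,0,-0.123],1],[[0.66,-0.457,0],[0,0,-0.123],1],[[0.66,-0.457,0],[0,0,-0.123],1],[[0.66,-0.457,-0.05],[0,0,-0.123],1],[[0.66,-0.457,-0.1],[0,0,-0.123],1]]'|grep -E 'pos|force|open'
python3 -m pendant '[[[0,0,0],[0,0,0],1],[[0,0,0],[0,0,0],1]]'|grep -E 'pos|force|open'
python3 chk.py w6|head -1; python3 chk2.py w6|tail -4
```

```text
position: [0.662, 0.0988, 0.0956]
force: [-0.3, -0.1, -6.2]
opening: 0.04
grip_force: 40.0
position: [0.6576, 0.1004, 0.0928]
force: [-0.1, 0.4, -5.1]
opening: 0.0401
grip_force: 40.0
[0.65924038 0.10072402 0.09535067] 8501
0.015 0.02 61 [0.0034 0.005  0.0064]
0.015 0.024 62 [0.0041 0.0049 0.0065]
0.015 0.028 68 [0.0039 0.0051 0.0063]
0.015 0.032 172 [0.0046 0.0151 0.0384]
```

View pics/w6.png

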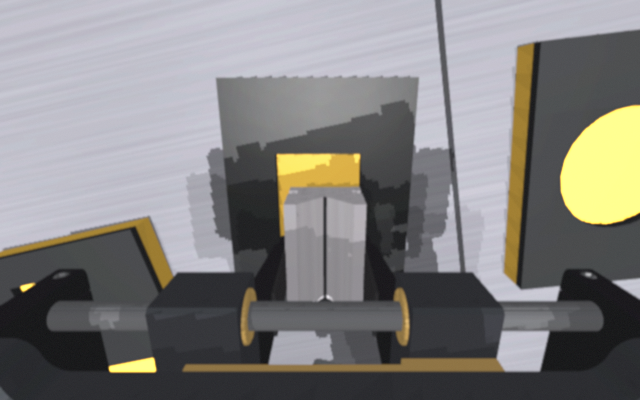

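```bash
python3 -m pendant '[[[0,0,0],[0,0,0],1],[[0,0,0],[0,0,0],1],[[0,0,0],[0,0,0],1],[[0,0,0],[0,0,0],1]]'|grep -E 'pos|force|open'
python3 chk.py w7|head -1; python3 chk2.py w7|tail -4;python3 -c "
from h import *
print(bot.get_state()['position'])"
```

```text
position: [0.6617, 0.1011, 0.0996]
force: [0.1, 0.2, -5.0]
opening: 0.0394
grip_force: 40.0
[0.66154985 0.10100888 0.09936317] 8547
0.015 0.024 62 [0.0013 0.0021 0.0031]
0.015 0.028 62 [0.0008 0.002  0.003 ]
0.015 0.032 142 [0.0008 0.0057 0.0358]
0.015 0.036 53 [0.001  0.0144 0.0352]
[0.66154985 0.10100888 0.09936317]
```

```bash
python3 -m pendant '[[[0.0075,0,-0.03],[0,0,0],1],[[0.0075,0,-0.06],[0,0,0],1],[[0.0075,0,-0.08],[0,0,0],1],[[0.0075,0,-0.09],[0,0,0],1],[[0.0075,0,-0.1],[0,0,0],1],[[0.0075,0,-0.105],[0,0,0],1],[[0.0075,0,-0.105],[0,0,0],1],[[0.0075,0,-0.105],[0,0,0],1]]'|grep -E 'pos|force|open'
python3 -m pendant '[[[0,0,-0.003],[0,0,0],1],[[0,0,-0.006],[0,0,0],1],[[0,0,-0.006],[0,0,0],1]]'|grep -E 'pos|force'
```

```text
position: [0.6645, 0.1008, 0.0565]
force: [-0.1, 0.2, -3.9]
opening: 0.0396
grip_force: 40.0
position: [0.6649, 0.1008, 0.0555]
force: [-1.4, -0.2, 2.3]
grip_force: 40.0
```

```bash
python3 -m pendant '[[[0,0,0],[0,0,0],-0.3],[[0,0,0],[0,0,0],-0.3],[[0,0,0],[0,0,0],-0.3],[[0,0,0],[0,0,0],-0.3],[[0,0,0.03],[0,0,0],-0.3],[[0,0,0.1],[0,0,0],-0.3],[[0,0,0.2],[0,0,0],-0.3],[[0,0,0.3],[0,0,0],-0.3],[[0,0,0.4],[0,0,0],-0.3]]'|grep -E 'time|pos|force|open'
python3 -m pendant '[[[-0.52,-0.515,0.12],[0,0,0],-0.3],[[-0.52,-0.515,0.12],[0,0,0],-0.3],[[-0.52,-0.515,0.12],[0,0,0],-0.3],[[-0.52,-0.515,0.12],[0,0,0],-0.3],[[-0.52,-0.515,0.12],[0,0,0],-0.3],[[-0.52,-0.515,0.12],[0,0,0],-0.3],[[-0.52,-0.515,0.12],[0,0,0],-0.3],[[-0.52,-0.515,0.12],[0,0,0],-0.3],[[-0.52,-0.515,0.12],[0,0,0],-0.3],[[-0.52,-0.515,0.12],[0,0,0],-0.3]]'|grep -E 'pos|force|open'
python3 -m pendant '[[[0,0,0],[0,0,0],-0.3],[[0,0,0],[0,0,0],-0.3],[[0,0,0],[0,0,0],-0.3],[[0,0,0],[0,0,0],-0.3]]'|grep -E 'pos|force|open'
python3 - <<'E' 2>/dev/null
from h import *
d=cap('wrist','w8')
for n,g in(('cup_brush',(.461,-.105)),('brush_insert',(.6545,-.106)),('vee_block',(.669,.0998)),('clamp',(.475,.105))):
    p,f,k=locate(d,n,g,base=18 if n[0]=='v' else 0); print(n,p[:2].round(4),np.degrees(p[2]).round(1),round(f,3))
W=cloud(d); q=(W[...,2]>.05)&(W[...,2]<.058)&(np.hypot(W[...,0]-.461,W[...,1]+.105)<.03); P=W[q][:,:2]
print(P.mean(0),len(P),[(int(x),round(float(np.ptp(P@[np.cos(np.radians(x)),np.sin(np.radians(x))]))*1000,1)) for x in np.arange(0,180,4)])
im=ortho(d,.054,.43,.49,-.135,-.075); cv2.imwrite('pics/hex.png',cv2.resize(im,None,fx=3,fy=3))
E
```

```text
time_s: 11.78
position: [0.6639, 0.1007, 0.2163]
force: [-0.5, 0.7, 0.4]
opening: 0.0618
grip_force: 0.0
position: [0.4564, -0.1053, 0.2627]
force: [0.9, 0.9, 0.3]
opening: 0.062
grip_force: 0.0
position: [0.4566, -0.1045, 0.2614]
force: [-0.3, -1.1, 0.4]
opening: 0.0619
grip_force: 0.0
cup_brush [ 0.461  -0.1041] 10.7 0.005
brush_insert [ 0.6548 -0.1037] -5.5 0.0
vee_block [0.6499 0.1203] -0.9 0.623
clamp [0.4639 0.0976] 66.5 0.043
[ 0.46241128 -0.10401052] 360 [(0, 23.8), (4, 24.0), (8, 24.0), (12, 23.9), (16, 23.7), (20, 23.5), (24, 23.2), (28, 22.9), (32, 22.5), (36, 22.2), (40, 22.7), (44, 23.4), (48, 24.0), (52, 24.4), (56, 24.7), (60, 24.9), (64, 25.0), (68, 25.0), (72, 24.8), (76, 24.5), (80, 24.1), (84, 23.7), (88, 23.2), (92, 22.5), (96, 21.9), (100, 22.6), (104, 23.1), (108, 23.6), (112, 23.9), (116, 24.2), (120, 24.3), (124, 24.3), (128, 24.2), (132, 24.1), (136, 23.8), (140, 23.6), (144, 23.4), (148, 23.1), (152, 22.6), (156, 22.3), (160, 22.6), (164, 22.9), (168, 23.1), (172, 23.3), (176, 23.5)]
```

View pics/w8.png

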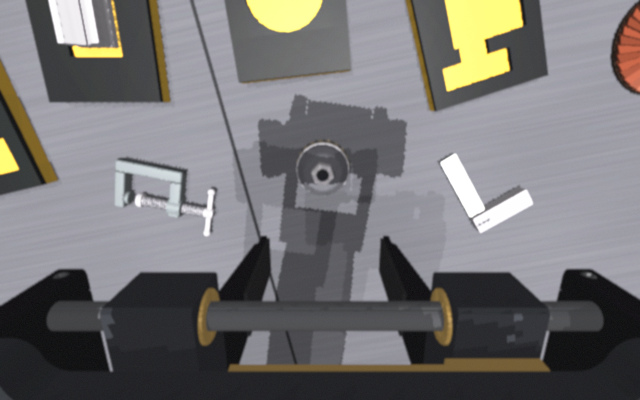

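View pics/hex.png

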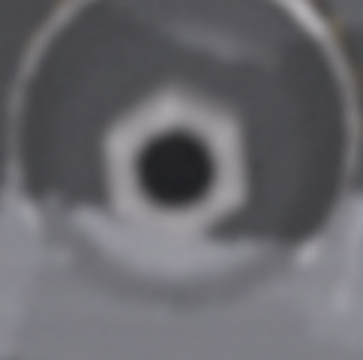

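```bash
python3 -m pendant '[[[0.0145,0.002,-0.1],[0,0,0.099],0.16],[[0.0145,0.002,-0.2],[0,0,0.099],0.16],[[0.0145,0.002,-0.3],[0,0,0.099],0.16],[[0.0145,0.002,-0.36],[0,0,0.099],0.16],[[0.0145,0.002,-0.41],[0,0,0.099],0.16],[[0.0145,0.002,-0.45],[0,0,0.099],0.16],[[0.0145,0.002,-0.48],[0,0,0.099],0.16],[[0.0145,0.002,-0.493],[0,0,0.099],0.16],[[0.0145,0.002,-0.493],[0,0,0.099],0.16],[[0.0145,0.002,-0.493],[0,0,0.099],1]]' 30|grep -E 'pos|ori|force|open'
python3 -m pendant '[[[0,0,0],[0,0,0],1],[[0,0,0],[0,0,0],1],[[0,0,0],[0,0,0],1],[[0,0,0],[0,0,0],1],[[0,0,0],[0,0,0],1],[[0,0,0],[0,0,0],1]]'|grep -E 'pos|force|open'
```

```text
position: [0.4625, -0.1046, 0.0653]
orientation: [[0.994, 0.105, 0.001], [0.105, -0.994, -0.0], [0.001, 0.0, -1.0]]
force: [0.1, -0.6, -0.0]
opening: 0.0366
grip_force: 0.0
position: [0.4629, -0.1046, 0.066]
force: [-1.2, 1.7, 5.9]
opening: 0.0215
grip_force: 30.0
```

```bash
python3 -m pendant '[[[0,0,0.04],[0,0,0],1],[[0,0,0.1],[0,0,0],1],[[0,0,0.18],[0,0,0],1],[[0.05,0,0.2],[0,0,0],1],[[0.15,0,0.2],[0,0,0],1],[[0.25,-0.0025,0.2],[0,0,0],1],[[0.35,-0.0025,0.2],[0,0,0],1],[[0.43,-0.0025,0.2],[0,0,0],1],[[0.48,-0.0025,0.2],[0,0,0],1],[[0.48,-0.0025,0.2],[0,0,0],1]]'|grep -E 'pos|force|open'
python3 -m pendant '[[[0,0,-0.02],[0,0,0],1],[[0,0,-0.06],[0,0,0],1],[[0,0,-0.1],[0,0,0],1],[[0,0,-0.125],[0,0,0],1],[[0,0,-0.14],[0,0,0],1],[[0,0,-0.14],[0,0,0],1],[[0,0,-0.14],[0,0,0],1]]'|grep -E 'pos|force|open'
python3 chk.py w9|head -1
```

```text
position: [0.6567, -0.1056, 0.1434]
force: [-0.9, -0.4, -2.7]
opening: 0.0217
grip_force: 30.0
position: [0.6534, -0.1055, 0.0885]
force: [0.3, 0.1, -2.1]
opening: 0.0216
grip_force: 30.0
[ 0.65413149 -0.10563768  0.0893992 ] 6126
```

View pics/w9.png

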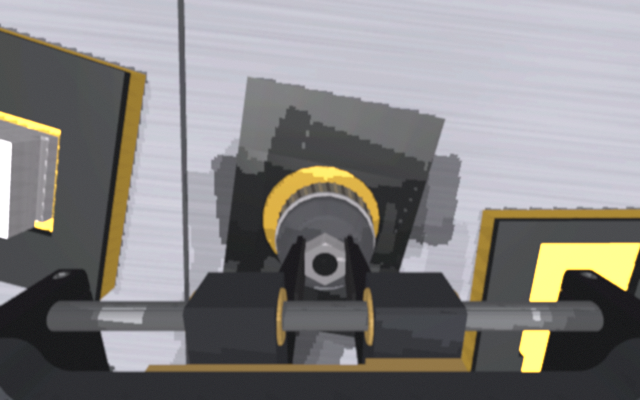

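```bash
python3 -m pendant '[[[0,0,-0.006],[0,0,0],1],[[0,0,-0.012],[0,0,0],1],[[0,0,-0.015],[0,0,0],1],[[0,0,-0.015],[0,0,0],1]]'|grep -E 'pos|force'
python3 -m pendant '[[[0,0,-0.002],[0,0,0],1],[[0,0,-0.004],[0,0,0],1],[[0,0,-0.004],[0,0,0],1]]'|grep -E 'pos|force'
```

```text
position: [0.6545, -0.1057, 0.0841]
force: [-2.7, 0.6, 3.0]
grip_force: 30.0
position: [0.6545, -0.1057, 0.084]
force: [-7.4, 0.7, 10.4]
grip_force: 30.0
```

```bash
python3 -m pendant '[[[0,0,0.003],[0,0,0],0.2],[[0,0,0.003],[0,0,0],0.2],[[0,0,0.003],[0,0,0],0.2],[[0,0,0.003],[0,0,0],0.2],[[0,0,0.05],[0,0,0],0.2],[[0,0,0.12],[0,0,0],0.2],[[0,0,0.2],[0,0,0],0.2],[[0,0,0.3],[0,0,0],0.2]]'|grep -E 'pos|force|open'
python3 -m pendant '[[[-0.727,-0.535,0],[0,0,0.586],0.2],[[-0.727,-0.535,0],[0,0,0.586],0.2],[[-0.727,-0.535,0],[0,0,0.586],0.2],[[-0.727,-0.535,0],[0,0,0.586],0.2],[[-0.727,-0.535,0],[0,0,0.586],0.2],[[-0.727,-0.535,0],[0,0,0.586],0.2],[[-0.727,-0.535,0],[0,0,0.586],0.2],[[-0.727,-0.535,0],[0,0,0.586],0.2]]'|grep -E 'pos|force|open'
```

```text
position: [0.6524, -0.1051, 0.199]
force: [0.6, -0.4, 1.0]
opening: 0.038
grip_force: 0.0
position: [0.3968, -0.2946, 0.2009]
force: [0.6, 0.0, -0.3]
opening: 0.0379
grip_force: 0.0
```

```bash
python3 -m pendant '[[[0,0,0],[0,0,0],0.2],[[0,0,0],[0,0,0],0.2],[[0,0,0],[0,0,0],0.2]]'|grep -E 'pos|ori'
```

```text
position: [0.3986, -0.294, 0.2011]
orientation: [[0.493, 0.87, 0.001], [0.87, -0.493, 0.0], [0.0, 0.0, -1.0]]
```

```bash
python3 -m pendant '[[[-0.088,-0.0625,0],[0,0,0.283],0.2],[[-0.088,-0.0625,0],[0,0,0.283],0.2],[[-0.088,-0.0625,0],[0,0,0.283],0.2],[[-0.088,-0.0625,0],[0,0,0.283],0.2],[[-0.088,-0.0625,0],[0,0,0.283],0.2],[[-0.088,-0.0625,0],[0,0,0.283],0.2],[[-0.088,-0.0625,0],[0,0,0.283],0.2],[[-0.088,-0.0625,0],[0,0,0.283],0.2],[[-0.088,-0.0625,0],[0,0,0.283],0.2],[[-0.088,-0.0625,0],[0,0,0.283],0.2]]'|grep -E 'pos|ori'
python3 -m pendant '[[[0,0,0],[0,0,0],0.2],[[0,0,0],[0,0,0],0.2]]'|grep -E 'time|pos|ori'
python3 - <<'E' 2>/dev/null
from h import *
d=cap('wrist','w10')
for n,g in(('square',(.4,-.3)),): 
    p,f,k=locate(d,n,g); c,s=np.cos(p[2]),np.sin(p[2]); print(n,p[:2].round(4),np.degrees(p[2]).round(1),round(f,3),'grip',p[:2]+np.array([[c,-s],[s,c]])@[-.042,-.004])
s=bot.get_state();print(s['position'],s['joint_pos'][5])
E
```

```text
position: [0.3642, -0.3182, 0.201]
orientation: [[-0.367, 0.93, -0.0], [0.93, 0.367, 0.0], [0.0, 0.0, -1.0]]
time_s: 18.97
position: [0.3637, -0.3187, 0.2011]
orientation: [[-0.367, 0.93, -0.0], [0.93, 0.367, 0.0], [0.0, 0.0, -1.0]]
square [ 0.403  -0.2994] 21.0 0.004 grip [ 0.36521032 -0.31817356]
[ 0.36351486 -0.3187416   0.20105848] -69.12012829318978
```

```bash
python3 -m pendant '[[[0.004,0.001,-0.1],[0,0,0],0.2],[[0.004,0.001,-0.2],[0,0,0],0.2],[[0.004,0.001,-0.28],[0,0,0],0.2],[[0.004,0.001,-0.34],[0,0,0],0.2],[[0.004,0.001,-0.38],[0,0,0],0.2],[[0.004,0.001,-0.41],[0,0,0],0.2],[[0.004,0.001,-0.423],[0,0,0],0.2],[[0.004,0.001,-0.423],[0,0,0],0.2],[[0.004,0.001,-0.423],[0,0,0],1],[[0.004,0.001,-0.423],[0,0,0],1]]' 30|grep -E 'pos|ori|force|open'
python3 -m pendant '[[[0,0,0],[0,0,0],1],[[0,0,0],[0,0,0],1],[[0,0,0],[0,0,0],1],[[0,0,0],[0,0,0],1],[[0,0,0],[0,0,0],1]]'|grep -E 'pos|force|open'
```

```text
position: [0.3657, -0.3195, 0.0334]
orientation: [[-0.367, 0.93, 0.002], [0.93, 0.367, -0.002], [-0.003, 0.001, -1.0]]
force: [-0.6, -0.1, -0.2]
opening: 0.0299
grip_force: 0.0
position: [0.3657, -0.3194, 0.0333]
force: [-0.9, 0.6, 5.7]
opening: 0.0215
grip_force: 30.0
```

```bash
python3 -m pendant '[[[0,0,0.05],[0,0,0],1],[[0,0,0.13],[0,0,0],1],[[0,0,0.22],[0,0,0],1],[[0.03,0.08,0.3],[0,0,0],1],[[0.06,0.17,0.3],[0,0,-0.03],1],[[0.09,0.27,0.3],[0,0,-0.05],1],[[0.12,0.37,0.3],[0,0,-0.07],1],[[0.15,0.47,0.3],[0,0,-0.09],1],[[0.18,0.57,0.3],[0,0,-0.109],1],[[0.22,0.67,0.3],[0,0,-0.109],1]]'|grep -E 'pos|ori|force|open'
python3 -m pendant '[[[0.03,0.1,0],[0,0,0],1],[[0.06,0.2,0],[0,0,0],1],[[0.1,0.3,0],[0,0,0],1],[[0.13,0.4,0],[0,0,0],1],[[0.16,0.5,0],[0,0,0],1],[[0.19,0.6,0],[0,0,0],1],[[0.22,0.7,0],[0,0,0],1],[[0.24,0.8,0],[0,0,0],1],[[0.249,0.848,0],[0,0,0],1],[[0.249,0.848,0],[0,0,0],1]]'|grep -E 'time|pos|force|open'
python3 -m pendant '[[[0,0,-0.03],[0,0,0],1],[[0,0,-0.08],[0,0,0],1],[[0,0,-0.1],[0,0,0],1],[[0,0,-0.1],[0,0,0],1],[[0,0,-0.1],[0,0,0],1],[[0,0,-0.1],[0,0,0],1]]'|grep -E 'time|pos|ori|force|open'
python3 chk.py w11
```

```text
position: [0.4511, -0.0502, 0.1511]
orientation: [[-0.031, 1.0, -0.001], [1.0, 0.031, 0.0], [0.0, -0.001, -1.0]]
force: [0.9, -0.2, -2.4]
opening: 0.0213
grip_force: 30.0
time_s: 21.93
position: [0.5512, 0.2907, 0.1508]
force: [-0.1, -0.6, -1.8]
opening: 0.0215
grip_force: 30.0
time_s: 22.43
position: [0.552, 0.2862, 0.1124]
orientation: [[-0.032, 0.999, 0.001], [0.999, 0.032, 0.0], [0.0, 0.001, -1.0]]
force: [-0.9, 0.0, -1.8]
opening: 0.0215
grip_force: 30.0
[0.55234823 0.28648851 0.11299775] 6477
(array([ 181,  165,  155,  133,  126,  463, 4450,  182,  545,   46,   31,
          0,    0,    0,    0,    0,    0]), array([-0.01 , -0.006, -0.002,  0.002,  0.006,  0.01 ,  0.014,  0.018,
        0.022,  0.026,  0.03 ,  0.034,  0.038,  0.042,  0.046,  0.05 ,
        0.054,  0.058]))
[-0.02592089  0.04168898]
```

View pics/w11.png

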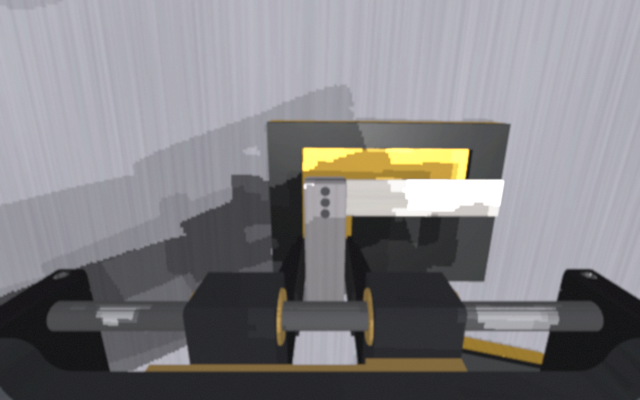

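```bash
python3 -m pendant '[[[0,0,-0.04],[0,0,0],1],[[0,0,-0.08],[0,0,0],1],[[0,0,-0.11],[0,0,0],1],[[0,0,-0.13],[0,0,0],1],[[0,0,-0.143],[0,0,0],1],[[0,0,-0.143],[0,0,0],1],[[0,0,-0.143],[0,0,0],1]]'|grep -E 'pos|force'
python3 -m pendant '[[[0,0,-0.005],[0,0,0],1],[[0,0,-0.009],[0,0,0],1],[[0,0,-0.009],[0,0,0],1]]'|grep -E 'pos|force'
```

```text
position: [0.5519, 0.2869, 0.055]
force: [0.3, 0.6, -2.6]
grip_force: 30.0
position: [0.5519, 0.2869, 0.0515]
force: [0.2, 0.4, -2.2]
grip_force: 30.0
```

```bash
python3 -m pendant '[[[0,0,-0.003],[0,0,0],1],[[0,0,-0.003],[0,0,0],1],[[0,0,-0.003],[0,0,0],1]]'|grep -E 'pos|force'
```

```text
position: [0.552, 0.287, 0.0514]
force: [-3.8, -2.4, 5.7]
grip_force: 30.0
```

```bash
python3 -m pendant '[[[0,0,0],[0,0,0],0.2],[[0,0,0],[0,0,0],0.2],[[0,0,0],[0,0,0],0.2],[[0,0,0],[0,0,0],0.2],[[0,0,0.04],[0,0,0],0.2],[[0,0,0.1],[0,0,0],0.2],[[0,0,0.2],[0,0,0],0.2],[[0,0,0.3],[0,0,0],0.2],[[0,0,0.375],[0,0,0],0.2]]'|grep -E 'pos|force|open'
python3 -m pendant '[[[-0.137,-0.479,0],[0,0,-0.139],0.4],[[-0.137,-0.479,0],[0,0,-0.139],0.4],[[-0.137,-0.479,0],[0,0,-0.139],0.4],[[-0.137,-0.479,0],[0,0,-0.139],0.4],[[-0.137,-0.479,0],[0,0,-0.139],0.4],[[-0.137,-0.479,0],[0,0,-0.139],0.4],[[-0.137,-0.479,0],[0,0,-0.139],0.4],[[-0.137,-0.479,0],[0,0,-0.139],0.4],[[-0.137,-0.479,0],[0,0,-0.139],0.4],[[-0.137,-0.479,0],[0,0,-0.139],0.4]]'|grep -E 'pos|ori|open'
python3 -m pendant '[[[0,0,0],[0,0,0],0.4],[[0,0,0],[0,0,0],0.4],[[0,0,0],[0,0,0],0.4]]'|grep -E 'time|pos|ori|open'
python3 - <<'E' 2>/dev/null
from h import *
d=cap('wrist','w12')
p,f,k=locate(d,'clamp',(.464,.097),yaws=[1.1],r=.08); c,s=np.cos(p[2]),np.sin(p[2]); print(p[:2].round(4),np.degrees(p[2]).round(1),round(f,3),'grip',p[:2]+np.array([[c,-s],[s,c]])@[.012,-.031])
im=d['frame'].copy(); r=cv2.resize(render(d,'clamp',p),(640,400)); cn,_=cv2.findContours(r,0,2); cv2.drawContours(im,cn,-1,(0,0,255),1); cv2.imwrite('pics/w12b.png',im)
s=bot.get_state();print(s['position'])
E
```

```text
position: [0.5524, 0.2872, 0.2033]
force: [0.8, 0.6, 1.1]
opening: 0.0379
grip_force: 0.0
position: [0.4972, 0.0963, 0.1999]
orientation: [[0.391, 0.92, -0.0], [0.92, -0.391, 0.0], [0.0, -0.0, -1.0]]
opening: 0.0286
time_s: 25.4
position: [0.4969, 0.0958, 0.1998]
orientation: [[0.392, 0.92, -0.0], [0.92, -0.392, -0.0], [-0.0, -0.0, -1.0]]
opening: 0.0285
[0.4646 0.096 ] 66.2 0.071 grip [0.49783748 0.09451194]
[0.4969374  0.09562739 0.19981005]
```

View pics/w12b.png

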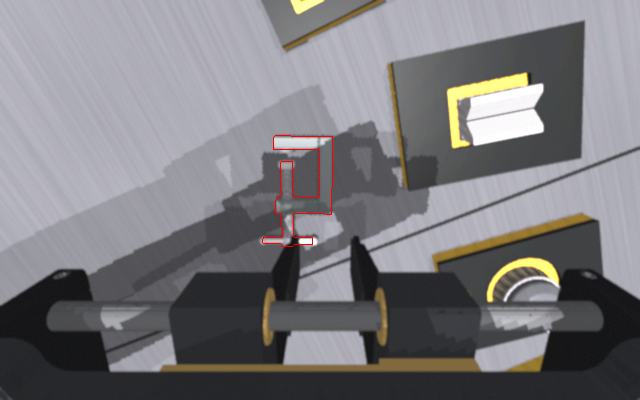

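```bash
python3 -m pendant '[[[0.002,-0.0025,-0.1],[0,0,0],0.4],[[0.002,-0.0025,-0.2],[0,0,0],0.4],[[0.002,-0.0025,-0.28],[0,0,0],0.4],[[0.002,-0.0025,-0.34],[0,0,0],0.4],[[0.002,-0.0025,-0.38],[0,0,0],0.4],[[0.002,-0.0025,-0.41],[0,0,0],0.4],[[0.002,-0.0025,-0.42],[0,0,0],0.4],[[0.002,-0.0025,-0.42],[0,0,0],0.4],[[0.002,-0.0025,-0.42],[0,0,0],1],[[0.002,-0.0025,-0.42],[0,0,0],1]]' 35|grep -E 'pos|ori|force|open'
python3 -m pendant '[[[0,0,0],[0,0,0],1],[[0,0,0],[0,0,0],1],[[0,0,0],[0,0,0],1],[[0,0,0],[0,0,0],1],[[0,0,0],[0,0,0],1]]'|grep -E 'pos|force|open'
```

```text
position: [0.4991, 0.0943, 0.0335]
orientation: [[0.393, 0.92, 0.003], [0.92, -0.393, 0.0], [0.001, 0.003, -1.0]]
force: [0.3, -0.2, 1.0]
opening: 0.0201
grip_force: 0.0
position: [0.4985, 0.0945, 0.0334]
force: [-2.5, 0.5, 5.5]
opening: 0.0136
grip_force: 35.0
```

```bash
python3 -m pendant '[[[0,0,0.05],[0,0,0],1],[[0,0,0.13],[0,0,0],1],[[0,0,0.22],[0,0,0],1],[[0.02,-0.08,0.3],[0,0,-0.03],1],[[0.05,-0.17,0.3],[0,0,-0.065],1],[[0.08,-0.26,0.3],[0,0,-0.1],1],[[0.11,-0.35,0.3],[0,0,-0.135],1],[[0.13,-0.44,0.3],[0,0,-0.17],1],[[0.15,-0.53,0.3],[0,0,-0.205],1],[[0.17,-0.62,0.3],[0,0,-0.235],1]]'|grep -E 'pos|ori|force|open'
python3 -m pendant '[[[0.02,-0.08,0],[0,0,-0.035],1],[[0.04,-0.16,0],[0,0,-0.07],1],[[0.06,-0.24,0],[0,0,-0.1],1],[[0.08,-0.32,0],[0,0,-0.1],1],[[0.1,-0.4,0],[0,0,-0.1],1],[[0.104,-0.432,0],[0,0,-0.1],1],[[0.104,-0.432,-0.04],[0,0,-0.1],1],[[0.104,-0.432,-0.08],[0,0,-0.1],1],[[0.104,-0.432,-0.1],[0,0,-0.1],1],[[0.104,-0.432,-0.1],[0,0,-0.1],1]]'|grep -E 'time|pos|ori|force|open'
python3 -m pendant '[[[0,0,0],[0,0,0],1],[[0,0,0],[0,0,0],1],[[0,0,0],[0,0,0],1],[[0,0,0],[0,0,0],1]]'|grep -E 'time|pos|ori|force|open'
python3 chk.py w13|head -1
```

```text
position: [0.5651, -0.1556, 0.1509]
orientation: [[0.912, 0.411, -0.001], [0.411, -0.912, 0.0], [-0.001, -0.001, -1.0]]
force: [0.2, 0.3, -4.6]
opening: 0.0133
grip_force: 35.0
time_s: 28.37
position: [0.605, -0.3251, 0.1077]
orientation: [[0.993, 0.115, -0.006], [0.115, -0.993, 0.004], [-0.006, -0.004, -1.0]]
force: [-0.3, 0.8, -4.2]
opening: 0.0135
grip_force: 35.0
time_s: 28.7
position: [0.608, -0.3267, 0.1134]
orientation: [[0.993, 0.115, 0.002], [0.115, -0.993, -0.001], [0.002, 0.001, -1.0]]
force: [0.8, 0.3, -4.8]
opening: 0.0137
grip_force: 35.0
[ 0.60786655 -0.32671582  0.11319782] 5103
```

View pics/w13.png

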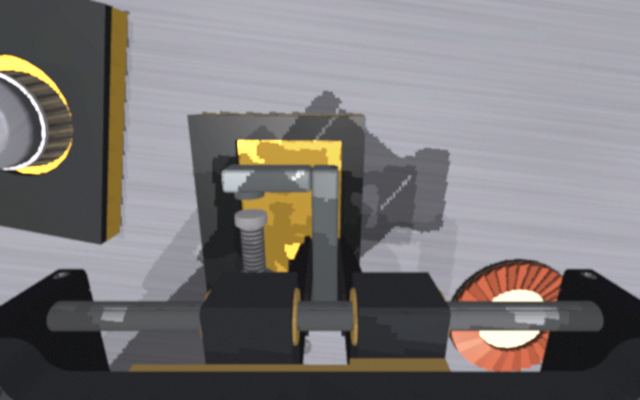

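```bash
python3 - <<'E'
from h import *
d=load('w13'); s=bot.get_state(); W=cloud(d); L=(W-s['position'])@s['orientation']
z=L[(L[...,2]>-.005)&(L[...,2]<.03)&(L[...,0]>.02)&(L[...,0]<.07)&(abs(L[...,1])<.09)]
t=z[z[:,0]>.025]; print(np.percentile(t[:,2],[1,10,50,90]))
top=t[t[:,2]<np.percentile(t[:,2],5)+.004]; print(np.percentile(top[:,0],[1,99]),np.percentile(top[:,1],[1,99]))
for y in np.arange(-.06,.02,.01):
    q=top[abs(top[:,1]-y)<.005]; print(round(y,3),len(q), q[:,2].mean() if len(q) else 0, np.percentile(q[:,0],[98]) if len(q) else 0)
E
```

```text
[0.01289168 0.01359961 0.01461194 0.01994015]
[0.02564244 0.04996242] [-0.05048728  0.00747399]
-0.06 0 0 0
-0.05 286 0.014709626058929892 [0.04972995]
-0.04 586 0.014895950800152121 [0.04981522]
-0.03 465 0.014532858478551647 [0.04985035]
-0.02 461 0.014495056353136871 [0.04999185]
-0.01 472 0.014592289677834366 [0.049766]
0.0 952 0.014245555457353292 [0.04968621]
0.01 243 0.014503788185781017 [0.04941985]
```

```bash
python3 -m pendant '[[[-0.004,0,-0.04],[0,0,0],1],[[-0.004,0,-0.08],[0,0,0],1],[[-0.004,0,-0.11],[0,0,0],1],[[-0.004,0,-0.13],[0,0,0],1],[[-0.004,0,-0.143],[0,0,0],1],[[-0.004,0,-0.148],[0,0,0],1],[[-0.004,0,-0.148],[0,0,0],1]]'|grep -E 'pos|force'
python3 -m pendant '[[[0,0,-0.003],[0,0,0],1],[[0,0,-0.006],[0,0,0],1],[[0,0,-0.006],[0,0,0],1]]'|grep -E 'pos|force'
```

```text
position: [0.6057, -0.3266, 0.0523]
force: [-0.8, -0.2, -4.2]
grip_force: 35.0
position: [0.6064, -0.327, 0.0515]
force: [0.8, -0.1, -1.0]
grip_force: 35.0
```

```bash
python3 -m pendant '[[[0,0,-0.003],[0,0,0],1],[[0,0,-0.003],[0,0,0],1],[[0,0,-0.003],[0,0,0],1]]'|grep -E 'pos|force'
python3 -m pendant '[[[0,0,0],[0,0,0],0.4],[[0,0,0],[0,0,0],0.4],[[0,0,0],[0,0,0],0.4],[[0,0,0],[0,0,0],0.4],[[0,0,0.04],[0,0,0],0.4],[[0,0,0.1],[0,0,0],0.4],[[0,0,0.2],[0,0,0],0.4],[[0,0,0.3],[0,0,0],0.4],[[0,0,0.4],[0,0,0],0.4]]'|grep -E 'pos|force|open'
python3 -m pendant '[[[-0.3,0.1,0.4],[0,0,0],0.4],[[-0.3,0.1,0.4],[0,0,0],0.4],[[-0.3,0.1,0.4],[0,0,0],0.4],[[-0.3,0.1,0.4],[0,0,0],0.4],[[-0.3,0.1,0.4],[0,0,0],0.4],[[-0.3,0.1,0.4],[0,0,0],0.4],[[-0.3,0.1,0.4],[0,0,0],0.4],[[-0.3,0.1,0.4],[0,0,0],0.4]]'|grep -E 'pos|force|open'
python3 -m pendant '[[[0,0.7,0],[0,0,0],0.4],[[0,0.7,0],[0,0,0],0.4],[[0,0.7,0],[0,0,0],0.4],[[0,0.7,0],[0,0,0],0.4],[[0,0.7,0],[0,0,0],0.4],[[0,0.7,0],[0,0,0],0.4],[[0,0.7,0],[0,0,0],0.4],[[0,0.7,0],[0,0,0],0.4],[[0,0.7,0],[0,0,0],0.4],[[0,0.7,0],[0,0,0],0.4]]'|grep -E 'pos|force|open'
python3 -m pendant '[[[0,0,0],[0,0,0],0.4],[[0,0,0],[0,0,0],0.4],[[0,0,0],[0,0,0],0.4]]'|grep -E 'time|pos'
python3 - <<'E' 2>/dev/null
from h import *
d=cap('wrist','w14'); W=cloud(d)
H={'clamp':(.5922,-.2968,6.2,18),'square':(.5943,.2931,1.3,18),'vee_block':(.669,.0998,-11.8,34),'cup_brush':(.6545,-.105,0,54)}
im=d['frame'].copy()
for n,h in H.items():
    # tool mask = points above foam
    z=W[...,2]; near=np.hypot(W[...,0]-h[0],W[...,1]-h[1])<.075
    q=near&(z>.0285)&(z<.08); t=W[q]; print(n,q.sum(),'z98',np.percentile(t[:,2],98).round(4),'expect',.018+h[3]/1000)
    top=t[t[:,2]>.018+h[3]/1000-.004]
    r=cv2.minAreaRect((top[:,:2]*1000).astype('f4')); print('  top rect',np.round(r[0],1),np.round(r[1],1),round(r[2],1),'home',h[:3])
    im2=cv2.resize(render(d,n,(h[0],h[1],np.radians(h[2])),18),(640,400)); cn,_=cv2.findContours(im2,0,2); cv2.drawContours(im,cn,-1,(0,0,255),1)
cv2.imwrite('pics/w14b.png',im)
E
```

```text
position: [0.6064, -0.327, 0.0514]
force: [-3.2, 0.3, 6.4]
grip_force: 35.0
position: [0.6054, -0.3264, 0.2117]
force: [0.3, -0.6, 0.4]
opening: 0.0281
grip_force: 0.0
position: [0.4855, -0.2865, 0.3696]
force: [0.4, 0.7, -1.0]
opening: 0.0284
grip_force: 0.0
position: [0.4857, -0.0068, 0.3675]
force: [-0.0, -0.0, 0.3]
opening: 0.0286
grip_force: 0.0
time_s: 32.33
position: [0.4858, -0.0077, 0.3688]
clamp 2258 z98 0.0396 expect 0.036
  top rect [ 592.6 -302.1] [ 70.9 128.6] 86.8 home (0.5922, -0.2968, 6.2)
square 1775 z98 0.0387 expect 0.036
  top rect [573.4 293.5] [66.2 72.9] 1.8 home (0.5943, 0.2931, 1.3)
vee_block 1319 z98 0.0547 expect 0.052000000000000005
  top rect [662.9  99.8] [40.2 45.8] 78.3 home (0.669, 0.0998, -11.8)
cup_brush 2147 z98 0.0744 expect 0.072
  top rect [ 653.  -106.9] [24.6 22.4] 65.8 home (0.6545, -0.105, 0)
```

View pics/w14b.png

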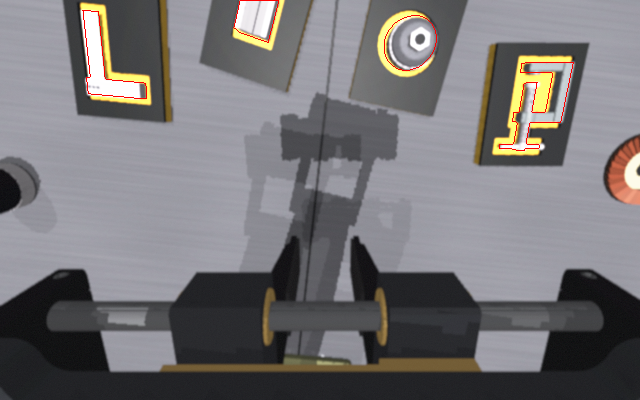

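```bash
python3 -c "
from bench import bot
print(bot.close_job())"
```

```text
the job is handed in; nothing more can be done
None
```

The G-clamp, square, vee block and cup brush are each in their own insert, resting on the pocket floor and released, and the job is handed in at about 32 s. I did not go near the flask or the flap disc. The vee block's far end was out of the last picture, so its fore-and-aft position is only partly confirmed, and hand-in gave no verdict.

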